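# Free a mended cup: roll the vice's knurled collar loose and push back the jaw

### The arm

A 6-joint arm with a two-finger parallel gripper is mounted at the origin on the work surface. World frame = base frame: x ahead of the robot, y to its left, z up, the work surface at z = 0. Lengths are in mm, angles in rad, forces in N, time in s.
With the tool pointing down it reaches from about 425 to 1125 mm from the base axis. Payload 14.9 kg.
Tool frame: the origin (TCP) lies midway between the tips of the shut fingers; the grasp point (between the pads) lies grip_point_offset behind it (grip_point_offset is the distance from the TCP to the grasp point, in mm); z points along the fingers, y is the line along which they close (so a half turn about z gives the same grasp; the last joint's range is limited). The gripper opens to 91 mm and grips with 3 to 60 N. Pads are 32 mm wide; open, the fingers measure 118 mm over their backs; the gripper's body (76 mm by 178 mm) begins 60 mm behind the grasp point.
Start: joints at [-1.254, 0.379, 1.734, -0, 1.028, -0.033], TCP at [239.893, -657.624, 213.932] pointing down, gripper open.
Joint ranges: [-2.77, 2.77], [-0.74, 2.19], [0, 2.66], [-1.06, 4.2], [0.31, 2.87], [-3.08, 3.08]. Speed limits (rad/s): [1.89, 1.89, 2.39, 3.14, 3.14, 3.14].

### API

Orientations are given as a rotation vector (axis times angle).
In Python, from station import * gives the robot as it stands. The module is installed in compiled form; this text tells all that it offers.
- The arm moves only by the tool apply_moves, never from a script. Its argument "steps" is a list of rows, each an object of numbers: "x", "y", "z": the shift along the tool's x, y, z in mm; "ax", "ay", "az": the turn, a rotation vector about the tool's x, y, z in rad. In form: [{"x": .., "y": .., "z": .., "ax": .., "ay": .., "az": ..}, ...]. A call has 1 to 5 rows; each row is the pose to reach, as a shift and turn from the pose commanded when the call began, along the tool's axes at that moment; what a row does not reach only later rows make up. A row lasts 1/10 s, in which the tool goes at most 50 mm and 8.59 degrees, less where a joint would pass 70% of its speed; a pose out of reach is approached as far as the arm can. A call with a gripper value outside its range is refused whole. "gripper" is the opening, from 0 (shut) to 1 (fully open), set as the call begins (left out, the last holds). The fingers move at their own pace and stop on an object; "squeeze" is the grip in N (left out, the last holds). Time passes only in rows, so rows that repeat a pose let the fingers close. It gives the time, the measured TCP pose, the force, the opening and the grip force at its end, in the units of the state.
- read_state(): the state, without advancing time (a new reading comes with each control period).
- get_image(name): name is "scene" or "top"; returns the picture (480x640x3 uint8, red, green, blue); there is no depth.
- camera_params(name): a dict with "fovy" (degrees; the focal length in pixels is half the picture's height over the tangent of half this angle, whatever the lens; pixels are square), "cx", "cy" (the principal point, pixels), "k1" (the pictures are not rectified: a ray, as slopes to the right and down, at radius r is drawn at 1 + k1 r^2 times it, then the intrinsics apply), "eye" and "attitude" of the camera in the world. Camera axes: x right, y down, z forward; pixel columns grow to the right and rows downward; lengths in mm; the calibration is good to about 2 mm. A picture is of the moment at which its call begins. camera_params takes no time and is no camera call.
- close_job(): hands the job in; it is judged then, once.
The state is a dict: "time_s": time; "qpos": joint angles; "qvel": joint speeds; "effort": joint torques, N m; "ee_pos": TCP position; "orientation": TCP orientation; "force": force on the tool from outside, world axes, zero at the start; "torque": the same for the moment, N m; "finger_gap": finger opening in mm; "grasp_force": force on a finger pad.
Only numpy, scipy, OpenCV 4.12 (cv2) and the standard library are available. Lean on these libraries where they do the work, as an engineer would, in place of code of your own. Each camera call takes 0.05 s, during which the arm holds its last target. There are 200 camera calls.

### The job

Free the clay cup from the mending vice without gripping or lifting anything: with a fingertip against the knurled rim, roll the big locking collar counter-clockwise (seen from above) until the dark line on its top has come round to the brass pointer for the second time, and leave it there. Then push the sliding jaw by its upright ledge away from the cup as far as it goes. Leave the cup standing where it is and everything else on the bench undisturbed.

Things in the scene. Friction and masses are not known exactly. Their poses are not given: they have to be found in the camera images.
- vice: Mending vice bolted to the table: steel bed 130 (x) x 385 (y) x 10 mm. Origin: centre of the bed's underside at table height; y along the bed, z up. From the -y end along y: fixed wooden jaw (cork face at y = -149 mm), clay cup, sliding jaw, grey lock housing 112 x 112 mm centred at y = 130 mm, its top 45 mm above the table, carrying the round collar.
- collar_axis (a point): Centre of the round aluminium locking collar, on its vertical axis (vice x = 0, y = 130 mm), 62 mm above the table; its axes are the vice's. The collar keeps its height: rim 50 to 74 mm above the table, 36 coarse vertical knurl ridges, 49 mm radius over their crests (98 mm across, too wide to grip). A finger is free to pass all round it above 55 mm.
- collar (a joint): Collar angle, rad: grows counter-clockwise seen from above (loosening), 0 = tight; starts between 0.8 and 3.8. The dark radial line on its top meets the pointer at 0 (tight), then at 2 pi (first time) and 4 pi (second). Turns with 1.3 N along the rim, stays where left; a fingertip pressed a few N on the rim and carried round it turns it by friction. Jaw is locked until about 11 rad.
- pointer (a point): Brass pointer, a 14 mm wedge lying on the housing's top beside the collar's rim, on the vice's +x side of the collar, 68 mm from the collar's axis and 47 mm above the table (2.5 mm proud of the housing, lower than the rim).
- jaw (a joint): Travel of the sliding jaw, m: 0 = closed on the cup, grows to 0.046 (its end stop) as it moves along the vice's +y axis, away from the cup and towards the collar. Slides with about 3 N once unlocked and stays where it is left.
- ledge (a point): Middle of the cup-side face of the upright wooden ledge on the sliding jaw, 59 mm above the table (vice x = 0, y = 7 mm when closed). Ledge: 96 mm wide (vice x), 12 mm thick (vice y), 28 mm tall, top 73 mm above the table. The jaw's flat top, 45 mm above the table, reaches 78 mm from this face towards the cup. Ledge to collar rim: 62 mm at the start.
- cup: Small terracotta cup, 74 mm across the rim, 52 mm tall, standing on the bed between the cork faces; origin at the centre of its underside, 10 mm above the table.
- whetstone: grey whetstone, 100 x 40 x 24 mm, lying beside the vice; origin at the centre of its underside
- screwdriver: screwdriver 170 mm long, lying on the table beside the vice
- tape: roll of yellow packing tape, 100 mm across, 45 mm tall, lying flat; origin at the centre of its underside
- tub: red plastic tub, 110 mm across, 85 mm tall; origin at the centre of its underside
- bowl: small blue glazed bowl, 110 mm across, 50 mm tall; origin at the centre of its underside
- caddy: glass tea jar with a metal cap, 70 mm across, 110 mm tall; origin at the centre of its underside
There are look-alikes about, which are no part of the job. Of the things shaped like the cup, the terracotta one is meant.

How it is judged:
By the outcome, as a careful person would: the job done as asked, in the order asked, and still so for the second after the job is handed in, with the robot touching nothing.
It also fails if it takes over 64 s, if anything falls off the work surface, if the arm or the gripper's body presses on something with over 40 N, if the wrist force passes 120 N, or if a joint passes its speed limit or range.

## Working session

There is one attempt and no reset: what is moved stays moved. The work goes in short steps, Python scripts to look and compute and a tool call to move; the robot and the scene stay as the last step left them, time stands still between calls to the robot, and variables do not carry over. Pictures are saved under pics/ and viewed, at most 10 in all, crops included, and the job is handed in when it is done.

Besides the shell and the picture viewer there is one more tool, called after ">>>" as a command line: name --argument value ..., lists and objects as JSON in quotes. apply_moves: Moves the arm, as the interface text tells. Its arguments: {"type":"object","properties":{"steps":{"type":"array","items":{"type":"object","properties":{"x":{"type":"number"},"y":{"type":"number"},"z":{"type":"number"},"ax":{"type":"number"},"ay":{"type":"number"},"az":{"type":"number"}}}},"gripper":{"type":"number"},"squeeze":{"type":"number"}},"required":["steps"]}

```bash
mkdir -p pics
python3 - <<'E'
from station import *
import cv2
for n in ("scene","top"):
    cv2.imwrite(f"pics/{n}0.png",get_image(n)[:,:,::-1]); print(n,camera_params(n))
print(read_state())
E
```

```text
scene {'fovy': 53.656497084702345, 'cx': 319.577618952364, 'cy': 239.3043872297407, 'k1': -0.08950548738917044, 'eye': array([1069.51488256, -405.7877268 ,  799.73218221]), 'attitude': array([-2.18292648, -1.09182733,  0.41864071])}
top {'fovy': 55.6739440878674, 'cx': 323.57153108481634, 'cy': 230.98497515660083, 'k1': -0.06298292932691865, 'eye': array([378.80398031,   1.73723948, 950.61552848]), 'attitude': array([-2.08099279,  2.13854219, -0.19484913])}
{'time_s': 0.1, 'qpos': array([-1.25430119e+00,  3.79384765e-01,  1.73473118e+00,  2.97483056e-05,
        1.02851474e+00, -3.32925125e-02]), 'qvel': array([ 0.00113542,  0.00124753, -0.00201343, -0.00129739,  0.00037492,
        0.00082703]), 'effort': array([ 1.00895042e-03, -7.65037036e+01, -4.35295129e+01,  6.52396842e-02,
        3.98863025e-02, -1.58970147e-05]), 'ee_pos': array([ 239.78002517, -657.25910744,  213.32946505]), 'orientation': array([-3.09265641e+00, -5.46445169e-01,  1.90441447e-04]), 'force': array([-0.10303175,  0.29154206,  0.2429518 ]), 'torque': array([ 0.02257193,  0.00106601, -0.00492387]), 'grasp_force': 0.0, 'finger_gap': 90.83144260772629}
```

View pics/top0.png

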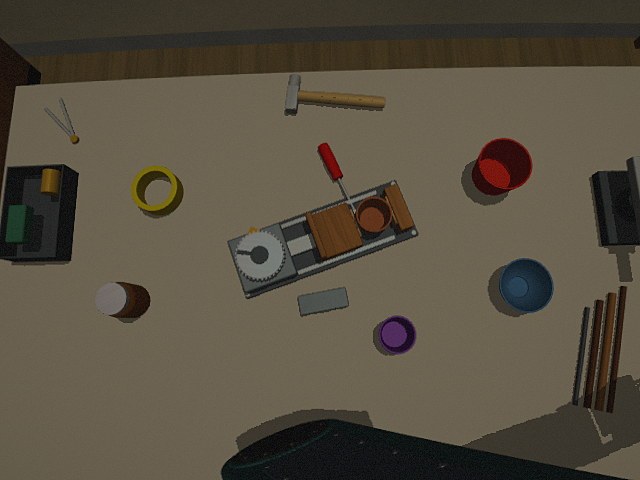

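View pics/scene0.png

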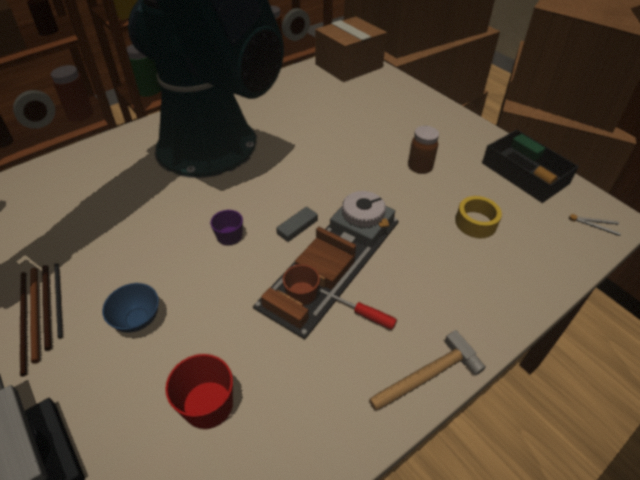

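The terracotta cup is at (374,214) in the vice; the purple cup at (397,335) is the look-alike. The collar is near (260,256), the pointer near (253,231), and the dark line points left. I'll check these in an enlarged crop.

```bash
cat > h.py <<'E'
import numpy as np, cv2
from scipy.spatial.transform import Rotation as R
from station import *
def KD(n):
    p=camera_params(n); f=240/np.tan(np.radians(p['fovy']/2))
    return np.array([[f,0,p['cx']],[0,f,p['cy']],[0,0,1]]),np.array([p['k1'],0,0,0,0.]),R.from_rotvec(p['attitude']).as_matrix(),p['eye']
def at(n,uv,z):
    K,D,A,e=KD(n); q=cv2.undistortPoints(np.array([[uv]],float),K,D)[0,0]
    d=A@[q[0],q[1],1]; return e+d*(z-e[2])/d[2]
def px(n,P):
    K,D,A,e=KD(n); r=cv2.Rodrigues(A.T)[0]
    return cv2.projectPoints(np.array(P,float).reshape(-1,3),r,-A.T@e,K,D)[0][:,0]
E
python3 - <<'E'
from h import *
im=cv2.imread("pics/top0.png")
c=cv2.convertScaleAbs(im[170:310,220:420],alpha=1.6)
cv2.imwrite("pics/crop0.png",cv2.resize(c,None,fx=4,fy=4,interpolation=cv2.INTER_CUBIC))
C=at("top",(260,256),74);P=at("top",(253,231),47);T=at("top",(374,214),62)
print(C,P,T,np.linalg.norm((C-P)[:2]),np.linalg.norm((C-T)[:2]))
E
```

```text
[509.62748325 138.1209039   74.        ] [565.46218898 156.74148941  47.        ] [590.11613986 -89.28793757  62.        ] 58.85779955323039 241.2326781814817
```

View pics/crop0.png

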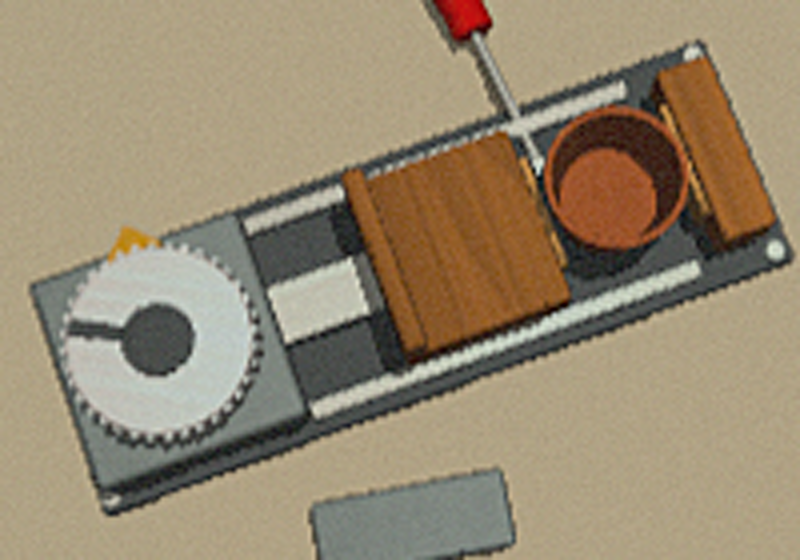

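The crop confirms the layout: terracotta cup between the cork faces, pointer at crop (135,243), collar hub at (158,340), line tip at (68,326). Next I'll fit the vice pose.

```bash
cat >> h.py <<'E'
def vw(p,v):
    c,s=np.cos(p[2]),np.sin(p[2]); v=np.atleast_2d(np.array(v,float))
    return np.c_[p[0]+c*v[:,0]-s*v[:,1],p[1]+s*v[:,0]+c*v[:,1],v[:,2]]
E
python3 - <<'E'
from h import *
from scipy.optimize import least_squares
V=[(65,-192.5,10),(-65,-192.5,10),(-65,192.5,10),(48,7,73),(-48,7,73),(0,130,74),(56,186,45),(-56,186,45),(56,74,45),(-56,74,45)]
U=np.array([(703,40),(793,258),(108,514),(363,170),(428,348),(159,341),(32,285),(100,490),(237,215),(307,412)])/4+[220-.375,170-.375]
r=least_squares(lambda p:(px("top",vw(p,V))-U).ravel(),[555,20,.34],loss='soft_l1')
print(r.x,np.round((px("top",vw(r.x,V))-U),1).tolist())
p=r.x
C,L=vw(p,[(0,130,62),(0,7,59)]);print("collar",C,"ledge",L,np.hypot(*C[:2]))
t=at("top",np.array([68,326])/4+[219.6,169.6],74)-C
print("line angle",(np.arctan2(t[1],t[0])-p[2]), np.hypot(t[0],t[1]))
for n in("caddy",(112,299),110),("tape",(157,190),45),("stone",(323,301),24),("cup",(374,214),62): print(n[0],at("top",n[1],n[2]))
s=read_state();print(R.from_rotvec(s['orientation']).as_matrix().round(3))
E
```

```text
[5.54065696e+02 1.62133458e+01 3.29592487e-01] [[0.2, -0.2], [1.0, 0.6], [-0.7, 0.9], [-0.2, -1.0], [0.4, -0.7], [0.1, -0.1], [-0.6, 0.0], [-0.4, 0.6], [-0.2, -1.4], [0.7, 0.6]]
collar [511.99022393 139.21600703  62.        ] ledge [551.80009357  22.83656606  59.        ] 530.5799525203745
line angle 1.0529443245264345 45.87671692490832
caddy [430.04937009 412.20293755 110.        ]
tape [659.85923834 361.21483207  45.        ]
stone [421.73181301  18.12793397  24.        ]
cup [590.11613986 -89.28793757  62.        ]
[[ 0.939  0.343 -0.   ]
 [ 0.343 -0.939  0.001]
 [ 0.    -0.001 -1.   ]]
```

```bash
cat >> h.py <<'E'
VP=[554.066,16.213,.3296]
T0=np.array([239.893,-657.624,213.932])
R0=R.from_rotvec([-3.09265641,-.546445169,0]).as_matrix()
def tool(P,cmd): return R0.T@(np.asarray(P)-cmd)      # world -> tool shift
def vice(P):
    c,s=np.cos(VP[2]),np.sin(VP[2]); d=np.asarray(P)-[VP[0],VP[1],0]
    return np.array([c*d[0]+s*d[1],-s*d[0]+c*d[1],d[2]])
E
python3 - <<'E'
from h import *
H=vw(VP,(95,130,150))[0]; print(H, tool(H,T0))
print("tool yaw",np.arctan2(R0[1,0],R0[0,0]))
E
```

```text
[601.87593296 169.96348068 150.        ] [ 623.65449655 -653.36666504   64.70743784]
tool yaw 0.34977218668322996
```

>>> apply_moves --steps '[{"x": 34,"y": -36},{"x": 68,"y": -72},{"x": 102,"y": -108},{"x": 136,"y": -144},{"x": 170,"y": -180}]' --gripper 0 --squeeze 5

```text
schema error: expected keys x, y, z, ax, ay, az
```

>>> apply_moves --steps '[{"x": 34,"y": -36},{"x": 68,"y": -72},{"x": 102,"y": -108},{"x": 136,"y": -144},{"x": 170,"y": -180}]'

```text
schema error: expected keys x, y, z, ax, ay, az
```

>>> apply_moves --steps '[{"x": 34,"y": -36},{"x": 68,"y": -72},{"x": 102,"y": -108},{"x": 136,"y": -144},{"x": 170,"y": -180}]'

```text
schema error: expected keys x, y, z, ax, ay, az
```

>>> apply_moves --steps '[{"x": 30,"y": -30,"z": 10},{"x": 60,"y": -60,"z": 25},{"x": 90,"y": -90,"z": 45},{"x": 114,"y": -113,"z": 64},{"x": 114,"y": -113,"z": 64}]'

```text
schema error: expected keys x, y, z, ax, ay, az
```

>>> apply_moves --steps '[{"x": 34,"y": -36,"z": 0,"ax": 0,"ay": 0,"az": 0},{"x": 68,"y": -72,"z": 0,"ax": 0,"ay": 0,"az": 0},{"x": 102,"y": -108,"z": 0,"ax": 0,"ay": 0,"az": 0},{"x": 136,"y": -144,"z": 0,"ax": 0,"ay": 0,"az": 0},{"x": 170,"y": -180,"z": 0,"ax": 0,"ay": 0,"az": 0}]' --gripper 0 --squeeze 5

```text
time_s: 0.6
ee_pos: [338.1, -428.3, 213.7]
orientation: [-3.093, -0.546, 0.0]
force: [1.4, -0.7, -0.3]
finger_gap: 54.2
grasp_force: 0.0
```

>>> apply_moves --steps '[{"x": 34,"y": -36,"z": 0,"ax": 0,"ay": 0,"az": 0},{"x": 68,"y": -72,"z": 0,"ax": 0,"ay": 0,"az": 0},{"x": 102,"y": -108,"z": 0,"ax": 0,"ay": 0,"az": 0},{"x": 136,"y": -144,"z": 0,"ax": 0,"ay": 0,"az": 0},{"x": 170,"y": -180,"z": 0,"ax": 0,"ay": 0,"az": 0}]'

```text
time_s: 1.1
ee_pos: [436.2, -201.0, 214.0]
orientation: [3.094, 0.546, 0.0]
force: [1.9, -0.1, 1.0]
finger_gap: 14.3
grasp_force: 0.0
```

>>> apply_moves --steps '[{"x": 34,"y": -36,"z": 0,"ax": 0,"ay": 0,"az": 0},{"x": 68,"y": -72,"z": 0,"ax": 0,"ay": 0,"az": 0},{"x": 102,"y": -108,"z": 0,"ax": 0,"ay": 0,"az": 0},{"x": 136,"y": -144,"z": 0,"ax": 0,"ay": 0,"az": 0},{"x": 170,"y": -180,"z": 0,"ax": 0,"ay": 0,"az": 0}]'

```text
time_s: 1.6
ee_pos: [534.2, 26.6, 213.9]
orientation: [3.094, 0.547, -0.0]
force: [1.4, -1.1, -0.3]
finger_gap: 0.4
grasp_force: 0.0
```

>>> apply_moves --steps '[{"x": 30,"y": -30,"z": 10,"ax": 0,"ay": 0,"az": 0},{"x": 60,"y": -60,"z": 25,"ax": 0,"ay": 0,"az": 0},{"x": 90,"y": -90,"z": 45,"ax": 0,"ay": 0,"az": 0},{"x": 114,"y": -113,"z": 64,"ax": 0,"ay": 0,"az": 0},{"x": 114,"y": -113,"z": 64,"ax": 0,"ay": 0,"az": 0}]'

```text
time_s: 2.1
ee_pos: [602.1, 172.4, 147.1]
orientation: [-3.093, -0.551, 0.005]
force: [-0.7, 0.3, 0.0]
finger_gap: 0.8
grasp_force: 0.0
```

>>> apply_moves --steps '[{"x": 0,"y": 0,"z": 30,"ax": 0,"ay": 0,"az": 0},{"x": 0,"y": 0,"z": 60,"ax": 0,"ay": 0,"az": 0},{"x": 0,"y": 0,"z": 88,"ax": 0,"ay": 0,"az": 0},{"x": -10,"y": 0,"z": 88,"ax": 0,"ay": 0,"az": 0},{"x": -20,"y": 0,"z": 88,"ax": 0,"ay": 0,"az": 0}]'

```text
time_s: 2.6
ee_pos: [582.6, 162.1, 62.3]
orientation: [3.094, 0.546, -0.001]
force: [-0.3, 0.3, 0.8]
finger_gap: 0.6
grasp_force: 0.0
```

>>> apply_moves --steps '[{"x": 0,"y": 0,"z": 0,"ax": 0,"ay": 0,"az": 0},{"x": -2,"y": 0,"z": 0,"ax": 0,"ay": 0,"az": 0},{"x": -4,"y": 0,"z": 0,"ax": 0,"ay": 0,"az": 0},{"x": -6,"y": 0,"z": 0,"ax": 0,"ay": 0,"az": 0},{"x": -6,"y": 0,"z": 0,"ax": 0,"ay": 0,"az": 0}]'

```text
time_s: 3.1
ee_pos: [577.8, 160.8, 62.2]
orientation: [-3.094, -0.547, -0.0]
force: [-0.7, -0.4, 0.6]
finger_gap: 0.4
grasp_force: 0.0
```

Run:
```python
from h import *
s=read_state(); print(vice(s['ee_pos']),s['force'],s['orientation'])
cv2.imwrite("pics/scene1.png",cv2.resize(get_image("scene")[150:290,270:450,::-1],None,fx=4,fy=4))
```

```text
[ 69.27847058 129.08740222  62.20479935] [-0.74970217 -0.41007477  0.57217823] [-3.09363365e+00 -5.46684519e-01 -3.96401423e-04]
```

View pics/scene1.png

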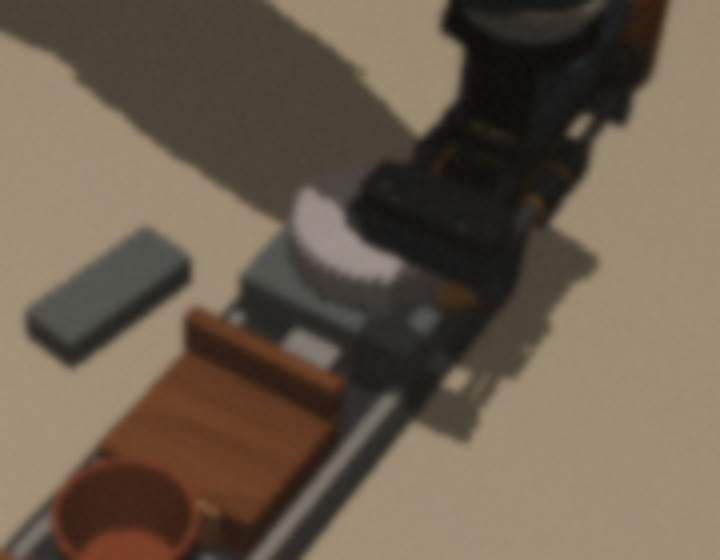

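>>> apply_moves --steps '[{"x": -2,"y": 0,"z": 0,"ax": 0,"ay": 0,"az": 0},{"x": -4,"y": 0,"z": 0,"ax": 0,"ay": 0,"az": 0},{"x": -4,"y": 0,"z": 0,"ax": 0,"ay": 0,"az": 0}]'

```text
time_s: 3.45
ee_pos: [574.7, 159.6, 62.1]
orientation: [-3.094, -0.546, -0.003]
force: [3.4, 1.0, -1.4]
finger_gap: 0.6
grasp_force: 2.0
```

>>> apply_moves --steps '[{"x": -1,"y": 0,"z": 0,"ax": 0,"ay": 0,"az": 0},{"x": -1,"y": 0,"z": 0,"ax": 0,"ay": 0,"az": 0}]'

```text
time_s: 3.65
ee_pos: [574.4, 159.5, 62.3]
orientation: [-3.093, -0.546, -0.005]
force: [7.6, 3.3, -5.1]
finger_gap: 0.5
grasp_force: 4.3
```

>>> apply_moves --steps '[{"x": -1,"y": 0,"z": 0,"ax": 0,"ay": 0,"az": 0},{"x": -1,"y": 0,"z": 0,"ax": 0,"ay": 0,"az": 0}]'

```text
time_s: 3.85
ee_pos: [574.3, 159.4, 62.5]
orientation: [-3.093, -0.546, -0.008]
force: [11.7, 5.7, -8.5]
finger_gap: 0.4
grasp_force: 6.4
```

```bash
cat > plan.py <<'E'
from h import *
import sys,json
C=vw(VP,(0,130,62))[0]
def pos(s,Rr,a=16,b=13.5):
    u,w,th=Rr+a,0.,0.; q=np.pi/2*Rr; per=4*q+4*a+4*b; s=s%per
    segs=[('f',b,0)]
    corners=[(a,b),(-a,b),(-a,-b),(a,-b)]
    flen=[2*a,2*b,2*a,b]
    if s<=b: return np.array([Rr+a,s])
    s-=b
    for k in range(4):
        c=np.array(corners[k]); e=lambda t:np.array([np.cos(t),np.sin(t)])
        if s<=q: return c+Rr*e(k*np.pi/2+s/Rr)
        s-=q; t=(k+1)*np.pi/2
        if s<=flen[k]: return c+Rr*e(t)+s*np.array([-np.sin(t),np.cos(t)])
        s-=flen[k]
    return np.array([Rr+a,-0.])
def uw(P):  # world -> (u,w) in tool-yaw frame about collar
    d=R0.T@(np.asarray(P)-C); return np.array([d[0],-d[1]])
E
python3 - <<'E'
from plan import *
cmd=T0+R0@[604,-653,152]; print(uw(cmd),cmd)
s=read_state(); print(uw(s['ee_pos']),R0.T@s['force'])
Rr=46.5
c0=uw(cmd)
for k in range(12):
    print(k,[[round(x,1) for x in (pos(40*k+8*(j+1),Rr)-pos(40*k,Rr))*[1,-1]] for j in range(5)])
E
```

```text
[75.341964   -2.19354429] [583.52148777 162.97238615  62.70358526]
[65.42495626 -2.4164521 ] [12.88817939 -1.32762021  8.51583224]
0 [[np.float64(0.0), np.float64(-8.0)], [np.float64(-0.1), np.float64(-16.0)], [np.float64(-1.2), np.float64(-23.9)], [np.float64(-3.6), np.float64(-31.5)], [np.float64(-7.3), np.float64(-38.6)]]
1 [[np.float64(-4.9), np.float64(-6.3)], [np.float64(-10.8), np.float64(-11.7)], [np.float64(-17.5), np.float64(-16.1)], [np.float64(-24.8), np.float64(-19.2)], [np.float64(-32.6), np.float64(-21.0)]]
2 [[np.float64(-8.0), np.float64(-0.5)], [np.float64(-16.0), np.float64(-0.5)], [np.float64(-24.0), np.float64(-0.5)], [np.float64(-32.0), np.float64(-0.5)], [np.float64(-40.0), np.float64(-0.4)]]
3 [[np.float64(-7.9), np.float64(0.9)], [np.float64(-15.6), np.float64(3.2)], [np.float64(-22.7), np.float64(6.8)], [np.float64(-29.2), np.float64(11.5)], [np.float64(-34.7), np.float64(17.3)]]
4 [[np.float64(-4.5), np.float64(6.6)], [np.float64(-7.7), np.float64(13.9)], [np.float64(-9.7), np.float64(21.7)], [np.float64(-10.3), np.float64(29.6)], [np.float64(-10.3), np.flo
[... 661 characters left out ...]
oat64(23.4), np.float64(-4.4)], [np.float64(30.3), np.float64(-8.4)], [np.float64(36.4), np.float64(-13.5)]]
9 [[np.float64(5.2), np.float64(-6.1)], [np.float64(9.2), np.float64(-13.0)], [np.float64(12.0), np.float64(-20.5)], [np.float64(13.5), np.float64(-28.3)], [np.float64(13.7), np.float64(-36.3)]]
10 [[np.float64(0.0), np.float64(-8.0)], [np.float64(0.0), np.float64(-16.0)], [np.float64(-0.0), np.float64(-24.0)], [np.float64(-0.7), np.float64(-32.0)], [np.float64(-2.8), np.float64(-39.7)]]
11 [[np.float64(-3.4), np.float64(-7.2)], [np.float64(-8.0), np.float64(-13.8)], [np.float64(-13.6), np.float64(-19.5)], [np.float64(-20.1), np.float64(-24.1)], [np.float64(-27.3), np.float64(-27.5)]]
```

>>> apply_moves --steps '[{"x": 0,"y": -5,"z": 0,"ax": 0,"ay": 0,"az": 0},{"x": 0,"y": -10,"z": 0,"ax": 0,"ay": 0,"az": 0},{"x": 0,"y": -15,"z": 0,"ax": 0,"ay": 0,"az": 0},{"x": -0.5,"y": -20,"z": 0,"ax": 0,"ay": 0,"az": 0},{"x": -1,"y": -25,"z": 0,"ax": 0,"ay": 0,"az": 0}]'

```text
time_s: 4.35
ee_pos: [564.3, 182.5, 62.5]
orientation: [-3.093, -0.547, -0.006]
force: [6.6, 2.7, -1.2]
finger_gap: 0.5
grasp_force: 3.5
```

```bash
cat >> plan.py <<'E'
def step(cx,cy,ds,Rr,n=2,a=16,b=13.5):
    """cx,cy: summed tool shifts commanded; prints fit + next rows"""
    c=uw(T0+R0@[cx,cy,152]); st=read_state(); m=uw(st['ee_pos']); f=R0.T@st['force']
    S=np.arange(0,460,.25); Q=np.array([pos(s,Rr,a,b) for s in S]); i=np.argmin(((Q-c)**2).sum(1)); s0=S[i]
    g=m-np.clip(m,[-a,-b],[a,b]); nn=g/np.hypot(*g); F=np.array([f[0],-f[1]])
    print(f"t {st['time_s']:.2f} cmd {c.round(1)} meas {m.round(1)} z {st['ee_pos'][2]:.1f} s {s0} off {np.hypot(*(Q[i]-c)):.1f} R_meas {np.hypot(*g):.1f} Fn {F@nn:.1f} Ft {F@[-nn[1],nn[0]]:.1f} fz {f[2]:.1f}")
    k0=c.copy()
    for k in range(n):
        P=[np.round(2*(pos(s0+ds*(5*k+j+1),Rr,a,b)-k0)*[1,-1])/2 for j in range(5)]
        print([p.tolist() for p in P]); k0=k0+P[-1]*[1,-1]
E
python3 - <<'E'
from plan import *
step(592-1,-653-25,8,47.5)
E
```

```text
t 4.35 cmd [62.3 22.8] meas [64.  22.8] z 62.5 s 23.0 off 0.2 R_meas 48.9 Fn 7.0 Ft -1.1 fz 1.2
[[-2.0, -8.0], [-5.5, -15.0], [-10.0, -21.5], [-16.0, -27.0], [-22.5, -31.5]]
[[-7.0, -3.5], [-15.0, -6.0], [-22.5, -6.5], [-30.5, -6.5], [-38.5, -6.5]]
```

>>> apply_moves --steps '[{"x": -2,"y": -8,"z": 0,"ax": 0,"ay": 0,"az": 0},{"x": -5.5,"y": -15,"z": 0,"ax": 0,"ay": 0,"az": 0},{"x": -10,"y": -21.5,"z": 0,"ax": 0,"ay": 0,"az": 0},{"x": -16,"y": -27,"z": 0,"ax": 0,"ay": 0,"az": 0},{"x": -22.5,"y": -31.5,"z": 0,"ax": 0,"ay": 0,"az": 0}]'

```text
time_s: 4.85
ee_pos: [529.6, 203.8, 61.7]
orientation: [3.093, 0.547, -0.002]
force: [0.8, 0.1, -0.3]
finger_gap: 0.4
grasp_force: 0.0
```

Run:
```python
from plan import *
step(591-22.5,-678-31.5,8,47.5)
cv2.imwrite("pics/top1.png",cv2.resize(get_image("top")[200:300,200:330,::-1],None,fx=5,fy=5))
```

```text
t 4.85 cmd [39.8 54.3] meas [38.7 54.6] z 61.7 s 63.0 off 0.2 R_meas 47.0 Fn 0.2 Ft -0.8 fz 0.3
[[-7.0, -3.5], [-15.0, -6.0], [-22.5, -6.5], [-30.5, -6.5], [-38.5, -6.5]]
[[-8.0, -0.0], [-16.0, -0.0], [-24.0, 0.5], [-32.0, 2.0], [-39.5, 5.0]]
```

View pics/top1.png

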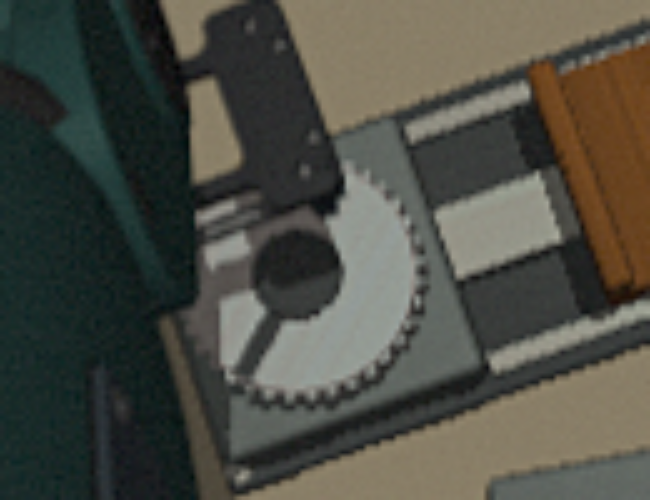

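The finger is on the collar's upper-left side. The line has turned to the lower left, with its tip at crop (238,378), so the friction drive works. Contact has now gone light because the finger is thinner along y, so I'll reduce b.

```bash
cat >> plan.py <<'E'
def line(uv): # full-image pixel of line tip -> collar angle mod 2pi
    t=at("top",uv,74)-C; return (np.arctan2(t[1],t[0])-VP[2])%(2*np.pi), np.hypot(*t[:2])
E
python3 - <<'E'
from plan import *
print(line((200+238/5,200+378/5)))
step(568.5,-709.5,8,47,b=10.5)
E
```

```text
(np.float64(2.290424679427083), np.float64(46.25785025826845))
t 4.90 cmd [39.8 54.3] meas [37.5 55. ] z 61.5 s 61.0 off 2.9 R_meas 49.4 Fn 1.5 Ft -0.8 fz -0.3
[[-9.0, -0.5], [-16.5, -2.5], [-24.5, -3.0], [-32.5, -3.0], [-40.5, -3.0]]
[[-8.0, -0.0], [-16.0, -0.0], [-24.0, 0.5], [-31.5, 2.5], [-39.0, 6.0]]
```

>>> apply_moves --steps '[{"x": -9,"y": -0.5,"z": 0,"ax": 0,"ay": 0,"az": 0},{"x": -16.5,"y": -2.5,"z": 0,"ax": 0,"ay": 0,"az": 0},{"x": -24.5,"y": -3,"z": 0,"ax": 0,"ay": 0,"az": 0},{"x": -32.5,"y": -3,"z": 0,"ax": 0,"ay": 0,"az": 0},{"x": -40.5,"y": -3,"z": 0,"ax": 0,"ay": 0,"az": 0}]'

```text
time_s: 5.4
ee_pos: [490.8, 194.1, 62.1]
orientation: [-3.091, -0.544, 0.0]
force: [-5.9, 26.4, 1.4]
finger_gap: 0.1
grasp_force: 13.4
```

Run:
```python
from plan import *
step(528,-712.5,8,47,b=10.5)
```

```text
t 5.40 cmd [-0.7 57.3] meas [-1.1 58.8] z 62.1 s 101.0 off 0.2 R_meas 48.3 Fn 26.9 Ft -3.5 fz -1.4
[[-8.0, -0.0], [-16.0, -0.0], [-24.0, 0.5], [-31.5, 2.5], [-39.0, 6.0]]
[[-6.5, 4.5], [-12.0, 10.5], [-17.0, 17.0], [-20.0, 24.0], [-22.5, 31.5]]
```

Run:
```python
from plan import *
step(528,-712.5,8,48,b=10.5)
```

```text
t 5.40 cmd [-0.7 57.3] meas [-1.1 58.8] z 62.1 s 102.5 off 1.2 R_meas 48.3 Fn 26.9 Ft -3.5 fz -1.4
[[-8.0, -1.0], [-16.0, -1.0], [-24.0, -0.5], [-31.5, 1.5], [-39.0, 5.0]]
[[-6.5, 4.5], [-12.5, 10.0], [-17.0, 16.5], [-20.5, 23.5], [-23.0, 31.0]]
```

>>> apply_moves --steps '[{"x": -8,"y": -1,"z": 0,"ax": 0,"ay": 0,"az": 0},{"x": -16,"y": -1,"z": 0,"ax": 0,"ay": 0,"az": 0},{"x": -24,"y": -0.5,"z": 0,"ax": 0,"ay": 0,"az": 0},{"x": -31.5,"y": 1.5,"z": 0,"ax": 0,"ay": 0,"az": 0},{"x": -39,"y": 5,"z": 0,"ax": 0,"ay": 0,"az": 0}]'

```text
time_s: 5.9
ee_pos: [455.5, 174.5, 61.8]
orientation: [-3.093, -0.547, 0.002]
force: [-2.2, 4.3, 2.5]
finger_gap: 0.8
grasp_force: 2.7
```

Run:
```python
from plan import *
step(489,-707.5,8,47.5,b=10.5)
```

```text
t 5.90 cmd [-39.7  52.3] meas [-41.   52.5] z 61.8 s 141.5 off 0.5 R_meas 48.9 Fn 4.5 Ft -1.9 fz -2.5
[[-6.5, 5.0], [-12.0, 10.5], [-17.0, 17.0], [-20.5, 24.0], [-22.5, 31.5]]
[[-1.5, 8.0], [-1.5, 16.0], [-1.5, 24.0], [-1.5, 32.0], [-0.5, 40.0]]
```

>>> apply_moves --steps '[{"x": -6,"y": 5,"z": 0,"ax": 0,"ay": 0,"az": 0},{"x": -11.5,"y": 10.5,"z": 0,"ax": 0,"ay": 0,"az": 0},{"x": -16.5,"y": 17,"z": 0,"ax": 0,"ay": 0,"az": 0},{"x": -20,"y": 24,"z": 0,"ax": 0,"ay": 0,"az": 0},{"x": -22,"y": 31.5,"z": 0,"ax": 0,"ay": 0,"az": 0}]'

```text
time_s: 6.4
ee_pos: [445.2, 136.6, 61.5]
orientation: [3.094, 0.547, -0.005]
force: [-9.4, 0.8, 6.0]
finger_gap: 0.5
grasp_force: 5.7
```

Run:
```python
from plan import *
step(467,-676,8,47.5,b=10.5)
```

```text
t 6.40 cmd [-61.7  20.8] meas [-63.7  20.5] z 61.5 s 181.25 off 0.7 R_meas 48.7 Fn 9.2 Ft -2.1 fz -6.0
[[-2.0, 8.0], [-2.0, 16.0], [-2.0, 24.0], [-2.0, 32.0], [-1.0, 40.0]]
[[2.0, 7.5], [5.5, 15.0], [10.0, 21.5], [15.5, 27.0], [22.0, 32.0]]
```

>>> apply_moves --steps '[{"x": -1.5,"y": 8,"z": 0,"ax": 0,"ay": 0,"az": 0},{"x": -1.5,"y": 16,"z": 0,"ax": 0,"ay": 0,"az": 0},{"x": -1.5,"y": 24,"z": 0,"ax": 0,"ay": 0,"az": 0},{"x": -1.5,"y": 32,"z": 0,"ax": 0,"ay": 0,"az": 0},{"x": -0.5,"y": 40,"z": 0,"ax": 0,"ay": 0,"az": 0}]'

```text
time_s: 6.9
ee_pos: [458.5, 98.6, 61.4]
orientation: [3.093, 0.547, -0.006]
force: [-3.7, -1.1, -0.1]
finger_gap: 0.5
grasp_force: 1.9
```

Run:
```python
from plan import *
step(466.5,-636,8,47.7,b=10.5)
cv2.imwrite("pics/top2.png",cv2.resize(get_image("top")[200:300,200:330,::-1],None,fx=5,fy=5))
```

```text
t 6.90 cmd [-62.2 -19.2] meas [-64.2 -19.8] z 61.4 s 222.25 off 0.7 R_meas 49.0 Fn 3.7 Ft -0.9 fz 0.1
[[1.5, 8.0], [5.0, 15.0], [9.5, 21.5], [15.0, 27.5], [21.5, 32.0]]
[[7.0, 3.5], [14.5, 6.0], [22.5, 7.0], [30.5, 7.0], [38.5, 7.0]]
```

View pics/top2.png

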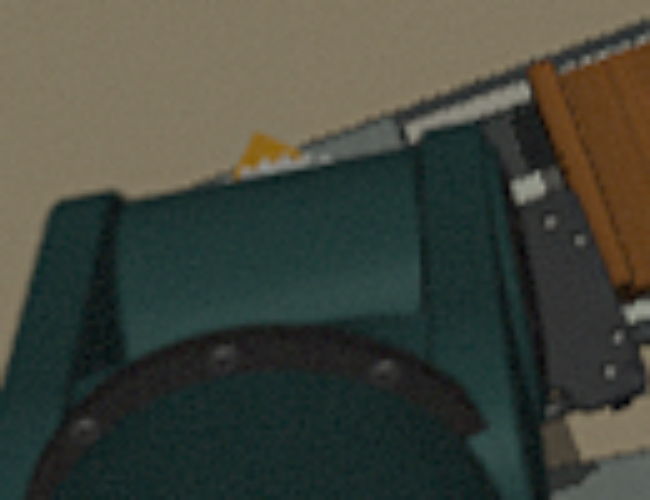

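The arm hides the collar here. The forces are steady, so I'll continue.

>>> apply_moves --steps '[{"x": 2,"y": 8,"z": 0,"ax": 0,"ay": 0,"az": 0},{"x": 5.5,"y": 15,"z": 0,"ax": 0,"ay": 0,"az": 0},{"x": 10,"y": 21.5,"z": 0,"ax": 0,"ay": 0,"az": 0},{"x": 15.5,"y": 27,"z": 0,"ax": 0,"ay": 0,"az": 0},{"x": 22,"y": 31.5,"z": 0,"ax": 0,"ay": 0,"az": 0}]'

```text
time_s: 7.45
ee_pos: [492.5, 77.3, 62.0]
orientation: [3.094, 0.546, 0.001]
force: [-0.3, 0.9, 0.1]
finger_gap: 0.5
grasp_force: 0.3
```

Run:
```python
from plan import *
step(488.5,-604.5,8,48,b=10.5)
```

```text
t 7.45 cmd [-40.2 -50.7] meas [-39.5 -51.5] z 62.0 s 263.75 off 1.1 R_meas 47.2 Fn -0.8 Ft -0.5 fz -0.1
[[6.5, 4.5], [14.5, 7.0], [22.0, 8.0], [30.0, 8.0], [38.0, 8.0]]
[[8.0, -0.0], [16.0, -0.0], [24.0, -0.5], [32.0, -2.0], [39.5, -5.0]]
```

>>> apply_moves --steps '[{"x": 7.5,"y": 2.5,"z": 0,"ax": 0,"ay": 0,"az": 0},{"x": 15,"y": 5,"z": 0,"ax": 0,"ay": 0,"az": 0},{"x": 22.5,"y": 6,"z": 0,"ax": 0,"ay": 0,"az": 0},{"x": 30.5,"y": 6,"z": 0,"ax": 0,"ay": 0,"az": 0},{"x": 38.5,"y": 6,"z": 0,"ax": 0,"ay": 0,"az": 0}]'

```text
time_s: 7.95
ee_pos: [530.6, 85.5, 62.0]
orientation: [3.093, 0.547, 0.0]
force: [-0.9, -2.8, 0.1]
finger_gap: 0.5
grasp_force: 1.3
```

Run:
```python
from plan import *
step(527,-598.5,8,48,b=9.5)
cv2.imwrite("pics/top3.png",cv2.resize(get_image("top")[200:300,200:330,::-1],None,fx=5,fy=5))
```

```text
t 7.95 cmd [ -1.7 -56.7] meas [ -0.9 -56.8] z 62.0 s 301.0 off 0.8 R_meas 47.3 Fn 2.3 Ft -1.8 fz -0.1
[[8.0, 1.0], [16.0, 1.0], [24.0, 0.5], [32.0, -1.5], [39.0, -4.5]]
[[7.0, -4.0], [13.0, -9.0], [18.0, -15.5], [22.0, -22.5], [25.0, -30.0]]
```

View pics/top3.png

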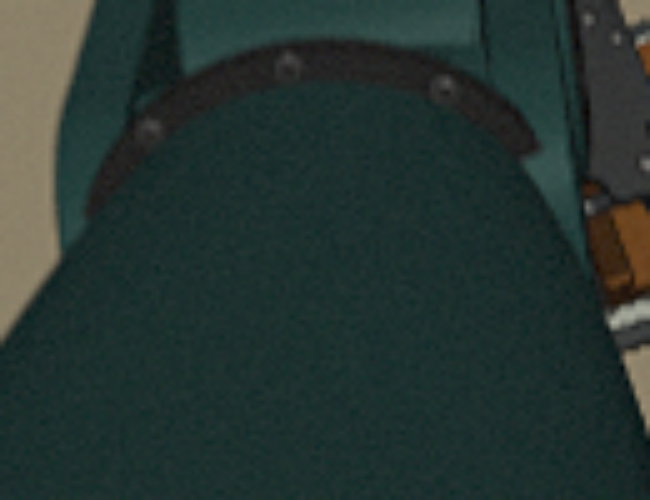

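```bash
cat >> plan.py <<'E'
C=C-1.2*R0[:,1]
E
python3 - <<'E'
from plan import *
step(527,-598.5,8,48.1,a=16.5,b=9.3)
E
```

```text
t 8.00 cmd [ -1.7 -57.9] meas [  0.3 -58.1] z 62.2 s 302.5 off 0.5 R_meas 48.8 Fn 1.4 Ft -0.2 fz -0.6
[[8.0, -0.5], [16.0, -0.5], [24.0, -1.0], [32.0, -2.5], [39.5, -5.5]]
[[6.5, -4.0], [13.0, -9.0], [18.0, -15.5], [22.0, -22.0], [25.0, -29.5]]
```

>>> apply_moves --steps '[{"x": 8,"y": -0.5,"z": 0,"ax": 0,"ay": 0,"az": 0},{"x": 16,"y": -0.5,"z": 0,"ax": 0,"ay": 0,"az": 0},{"x": 24,"y": -1,"z": 0,"ax": 0,"ay": 0,"az": 0},{"x": 32,"y": -2.5,"z": 0,"ax": 0,"ay": 0,"az": 0},{"x": 39.5,"y": -5.5,"z": 0,"ax": 0,"ay": 0,"az": 0}]'

```text
time_s: 8.5
ee_pos: [565.6, 104.3, 61.9]
orientation: [3.094, 0.547, 0.0]
force: [0.1, -2.9, -0.4]
finger_gap: 0.6
grasp_force: 0.7
```

Run:
```python
from plan import *
step(566.5,-604,8,47.6,a=16.5,b=9.3)
```

```text
t 8.50 cmd [ 37.8 -52.4] meas [ 38.4 -52.4] z 61.9 s 340.0 off 0.5 R_meas 48.4 Fn 2.1 Ft -2.0 fz 0.4
[[6.5, -4.5], [12.5, -9.5], [17.5, -16.0], [21.5, -23.0], [24.5, -30.5]]
[[1.5, -7.5], [2.0, -15.5], [2.0, -23.5], [2.0, -31.5], [1.0, -39.5]]
```

>>> apply_moves --steps '[{"x": 6,"y": -4,"z": 0,"ax": 0,"ay": 0,"az": 0},{"x": 12,"y": -9.5,"z": 0,"ax": 0,"ay": 0,"az": 0},{"x": 17,"y": -16,"z": 0,"ax": 0,"ay": 0,"az": 0},{"x": 21,"y": -23,"z": 0,"ax": 0,"ay": 0,"az": 0},{"x": 24,"y": -30.5,"z": 0,"ax": 0,"ay": 0,"az": 0}]'

```text
time_s: 9.0
ee_pos: [577.9, 141.7, 62.2]
orientation: [-3.094, -0.547, -0.002]
force: [2.8, -1.0, 0.2]
finger_gap: 0.7
grasp_force: 1.2
```

Run:
```python
from plan import *
step(590.5,-634.5,8,47,a=16.5,b=9.3)
cv2.imwrite("pics/top4.png",cv2.resize(get_image("top")[200:300,200:330,::-1],None,fx=5,fy=5))
```

```text
t 9.00 cmd [ 61.8 -21.9] meas [ 62.7 -21.4] z 62.2 s 376.5 off 0.1 R_meas 47.8 Fn 2.7 Ft -1.3 fz -0.2
[[1.5, -8.0], [1.5, -16.0], [1.5, -24.0], [1.5, -32.0], [1.0, -40.0]]
[[-2.5, -7.5], [-5.5, -15.0], [-10.5, -21.5], [-16.0, -27.0], [-22.5, -31.5]]
```

View pics/top4.png

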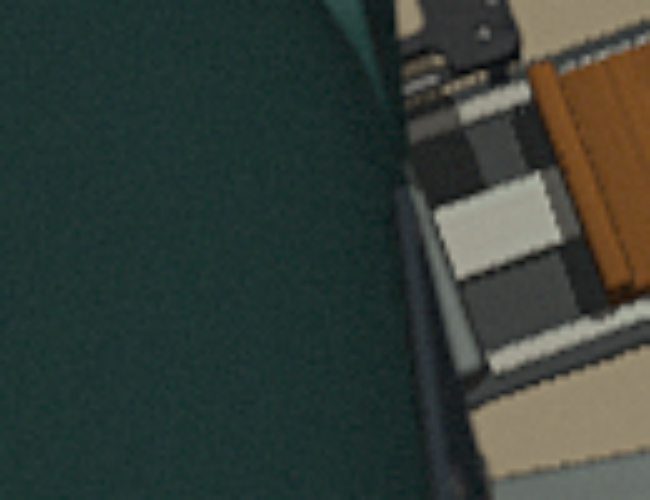

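The arm still hides the collar. I have two views left, so from here I'll measure the line numerically.

>>> apply_moves --steps '[{"x": 1,"y": -8,"z": 0,"ax": 0,"ay": 0,"az": 0},{"x": 1,"y": -16,"z": 0,"ax": 0,"ay": 0,"az": 0},{"x": 1,"y": -24,"z": 0,"ax": 0,"ay": 0,"az": 0},{"x": 1,"y": -32,"z": 0,"ax": 0,"ay": 0,"az": 0},{"x": 0.5,"y": -40,"z": 0,"ax": 0,"ay": 0,"az": 0}]'

```text
time_s: 9.55
ee_pos: [565.7, 179.8, 62.6]
orientation: [-3.093, -0.546, -0.007]
force: [7.4, 3.5, -2.9]
finger_gap: 0.7
grasp_force: 3.8
```

```bash
cat >> plan.py <<'E'
C0=vw(VP,(0,130,74))[0]
def ang(n="top",rs=np.arange(24,41,2)):
    im=cv2.GaussianBlur(cv2.cvtColor(get_image(n),cv2.COLOR_RGB2GRAY).astype(np.float32),(3,3),0)
    T=np.arange(0,360,3); th=np.radians(T)+VP[2]
    P=np.array([[C0+[r*np.cos(t),r*np.sin(t),0] for r in rs] for t in th]).reshape(-1,3)
    q=px(n,P).astype(np.float32); v=cv2.remap(im,q[:,0].copy(),q[:,1].copy(),cv2.INTER_LINEAR).reshape(len(T),-1)
    print(n,"every 3deg from pointer:",v.max(1).astype(int).tolist())
E
python3 - <<'E'
from plan import *
step(591,-674.5,8,47.2,a=16.5,b=9.3)
ang()
E
```

```text
t 9.55 cmd [62.3 18.1] meas [64.3 18.5] z 62.6 s 18.25 off 0.5 R_meas 48.7 Fn 8.2 Ft -0.8 fz 2.9
[[-1.5, -8.0], [-5.0, -15.0], [-9.5, -21.5], [-15.5, -27.0], [-22.0, -32.0]]
[[-7.0, -3.5], [-14.5, -5.5], [-22.5, -6.5], [-30.5, -6.5], [-38.5, -6.5]]
top every 3deg from pointer: [123, 104, 93, 83, 77, 65, 50, 39, 31, 29, 31, 33, 39, 44, 45, 45, 45, 46, 46, 47, 47, 46, 46, 46, 45, 45, 45, 45, 45, 46, 46, 45, 45, 46, 45, 46, 44, 46, 46, 46, 45, 45, 42, 35, 29, 29, 29, 28, 28, 28, 30, 40, 48, 54, 66, 107, 150, 160, 159, 159, 158, 158, 158, 158, 159, 159, 159, 158, 157, 158, 159, 159, 158, 158, 158, 158, 158, 158, 158, 158, 158, 158, 158, 158, 158, 158, 158, 158, 158, 158, 158, 158, 158, 158, 158, 158, 157, 157, 157, 158, 157, 156, 157, 156, 155, 156, 157, 157, 157, 157, 156, 155, 156, 156, 158, 158, 157, 157, 152, 141]
```

>>> apply_moves --steps '[{"x": -2,"y": -8,"z": 0,"ax": 0,"ay": 0,"az": 0},{"x": -5.5,"y": -15,"z": 0,"ax": 0,"ay": 0,"az": 0},{"x": -10,"y": -21,"z": 0,"ax": 0,"ay": 0,"az": 0},{"x": -16,"y": -26,"z": 0,"ax": 0,"ay": 0,"az": 0},{"x": -22.5,"y": -30,"z": 0,"ax": 0,"ay": 0,"az": 0}]'

```text
time_s: 10.1
ee_pos: [533.1, 200.5, 62.5]
orientation: [-3.092, -0.546, -0.004]
force: [3.9, 10.6, -0.0]
finger_gap: 0.7
grasp_force: 4.9
```

Run:
```python
from plan import *
step(568.5,-704.5,8,48,a=16.5,b=9.3)
ang()
```

```text
t 10.10 cmd [39.8 48.1] meas [40.8 49.1] z 62.5 s 58.75 off 2.7 R_meas 46.6 Fn 11.1 Ft -1.8 fz 0.1
[[-6.0, -6.0], [-13.5, -8.0], [-21.5, -9.0], [-29.5, -9.0], [-37.5, -9.0]]
[[-8.0, -0.0], [-16.0, -0.0], [-24.0, 0.0], [-31.5, 1.5], [-39.0, 4.5]]
top every 3deg from pointer: [81, 82, 83, 82, 80, 94, 122, 123, 118, 140, 148, 154, 153, 153, 152, 152, 150, 139, 123, 101, 86, 83, 84, 84, 85, 88, 101, 117, 135, 145, 151, 151, 151, 150, 150, 150, 151, 152, 151, 151, 150, 151, 151, 151, 151, 151, 151, 151, 151, 151, 151, 152, 152, 153, 153, 152, 152, 152, 152, 153, 154, 153, 154, 154, 154, 155, 153, 131, 88, 61, 61, 90, 135, 154, 155, 154, 153, 153, 153, 153, 153, 153, 153, 153, 153, 153, 153, 153, 153, 153, 153, 153, 153, 153, 153, 153, 154, 152, 152, 152, 152, 152, 146, 125, 98, 83, 83, 84, 84, 85, 84, 84, 84, 84, 84, 83, 83, 82, 81, 81]
```

>>> apply_moves --steps '[{"x": -6.5,"y": -4.5,"z": 0,"ax": 0,"ay": 0,"az": 0},{"x": -13.5,"y": -7.5,"z": 0,"ax": 0,"ay": 0,"az": 0},{"x": -21.5,"y": -8.5,"z": 0,"ax": 0,"ay": 0,"az": 0},{"x": -29.5,"y": -9,"z": 0,"ax": 0,"ay": 0,"az": 0},{"x": -37.5,"y": -9,"z": 0,"ax": 0,"ay": 0,"az": 0}]'

```text
time_s: 10.65
ee_pos: [493.3, 195.4, 62.1]
orientation: [-3.093, -0.546, 0.0]
force: [-2.9, 13.4, 1.5]
finger_gap: 0.5
grasp_force: 6.5
```

Run:
```python
from plan import *
step(531,-713.5,8,48,a=16.5,b=9.3)
ang()
```

```text
t 10.65 cmd [ 2.3 57.1] meas [ 1.7 58. ] z 62.1 s 98.75 off 0.2 R_meas 48.7 Fn 13.6 Ft -1.8 fz -1.5
[[-8.0, -0.0], [-16.0, -0.0], [-24.0, 0.0], [-31.5, 1.5], [-39.0, 4.5]]
[[-7.0, 4.0], [-13.5, 9.0], [-18.5, 15.0], [-22.5, 22.0], [-25.5, 29.0]]
top every 3deg from pointer: [46, 45, 45, 45, 47, 80, 122, 141, 143, 143, 143, 125, 99, 90, 98, 98, 84, 85, 98, 118, 134, 144, 147, 143, 133, 113, 83, 59, 45, 39, 41, 56, 88, 116, 120, 116, 101, 85, 79, 116, 131, 133, 140, 144, 141, 126, 108, 91, 84, 90, 104, 116, 110, 93, 83, 83, 85, 88, 92, 91, 97, 109, 109, 102, 93, 90, 94, 116, 140, 151, 151, 150, 149, 149, 149, 149, 149, 150, 149, 150, 151, 151, 148, 130, 91, 61, 59, 83, 121, 146, 150, 150, 150, 151, 149, 149, 148, 149, 149, 149, 150, 150, 148, 149, 147, 148, 142, 122, 85, 53, 46, 46, 46, 47, 46, 45, 45, 45, 45, 45]
```

>>> apply_moves --steps '[{"x": -8,"y": 0,"z": 0,"ax": 0,"ay": 0,"az": 0},{"x": -16,"y": 0,"z": 0,"ax": 0,"ay": 0,"az": 0},{"x": -24,"y": 0.5,"z": 0,"ax": 0,"ay": 0,"az": 0},{"x": -31.5,"y": 2,"z": 0,"ax": 0,"ay": 0,"az": 0},{"x": -39,"y": 5,"z": 0,"ax": 0,"ay": 0,"az": 0}]'

```text
time_s: 11.2
ee_pos: [457.8, 176.7, 61.8]
orientation: [-3.093, -0.547, 0.003]
force: [-3.0, 4.0, 2.6]
finger_gap: 0.3
grasp_force: 2.5
```

Run:
```python
from plan import *
step(492,-708.5,7,47.5,a=16.5,b=9.3)
ang()
ang("scene")
```

```text
t 11.20 cmd [-36.7  52.1] meas [-38.1  52.6] z 61.8 s 137.75 off 0.2 R_meas 48.4 Fn 4.9 Ft -0.8 fz -2.6
[[-6.0, 3.0], [-11.5, 7.5], [-16.5, 12.5], [-20.5, 18.5], [-23.5, 24.5]]
[[-2.5, 6.5], [-3.5, 13.5], [-4.0, 20.5], [-4.0, 27.5], [-4.0, 34.5]]
top every 3deg from pointer: [142, 143, 143, 143, 144, 144, 144, 144, 144, 143, 137, 122, 95, 66, 42, 35, 43, 45, 46, 46, 46, 43, 44, 42, 42, 42, 41, 41, 41, 41, 41, 40, 40, 41, 40, 38, 38, 38, 37, 37, 36, 34, 33, 33, 33, 41, 56, 67, 76, 79, 112, 133, 135, 111, 84, 81, 79, 72, 59, 48, 46, 47, 47, 46, 46, 47, 48, 47, 47, 47, 47, 47, 47, 47, 47, 47, 67, 101, 131, 143, 147, 146, 146, 146, 146, 146, 145, 145, 145, 147, 146, 146, 147, 146, 145, 145, 146, 146, 145, 131, 94, 61, 54, 68, 103, 134, 144, 144, 142, 141, 142, 143, 143, 142, 142, 142, 143, 143, 143, 142]
scene every 3deg from pointer: [141, 141, 140, 140, 140, 140, 140, 140, 140, 140, 140, 140, 140, 140, 140, 140, 140, 140, 140, 140, 140, 139, 140, 139, 139, 139, 139, 139, 139, 138, 137, 137, 135, 133, 129, 120, 108, 97, 87, 82, 85, 87, 88, 88, 99, 113, 124, 129, 130, 129, 126, 118, 106, 96, 86, 78, 73, 70, 70, 70, 70, 70, 70, 70, 71, 73, 76, 83, 95, 106, 117, 125, 131, 133, 136, 138, 139, 140, 140, 140, 141, 141, 142, 142, 142, 142, 142, 141, 141, 141, 142, 142, 142, 142, 141, 141, 140, 139, 138, 136, 129, 112, 89, 73, 72, 86, 109, 126, 134, 138, 139, 139, 139, 139, 139, 140, 141, 141, 141, 141]
```

>>> apply_moves --steps '[{"x": -5.5,"y": 3,"z": 0,"ax": 0,"ay": 0,"az": 0},{"x": -11,"y": 7.5,"z": 0,"ax": 0,"ay": 0,"az": 0},{"x": -16,"y": 12.5,"z": 0,"ax": 0,"ay": 0,"az": 0},{"x": -20,"y": 18.5,"z": 0,"ax": 0,"ay": 0,"az": 0},{"x": -23,"y": 24.5,"z": 0,"ax": 0,"ay": 0,"az": 0}]'

```text
time_s: 11.8
ee_pos: [445.2, 144.9, 61.7]
orientation: [3.094, 0.546, -0.002]
force: [-6.4, 2.0, 1.6]
finger_gap: 0.6
grasp_force: 3.4
```

```bash
cat >> plan.py <<'E'
def dirn(n,approx,w=25):
    im=cv2.GaussianBlur(cv2.cvtColor(get_image(n),cv2.COLOR_RGB2GRAY).astype(np.float32),(3,3),0); pts=[]
    for r in range(22,43,2):
        T=np.radians(np.arange(approx-w,approx+w+.1,1))+VP[2]
        P=C0+np.c_[r*np.cos(T),r*np.sin(T),0*T]; q=px(n,P).astype(np.float32)
        v=cv2.remap(im,q[:,0].copy(),q[:,1].copy(),cv2.INTER_LINEAR).ravel(); g=np.clip(v.max()*.75-v,0,None)
        pts.append((P[:,:2]*g[:,None]).sum(0)/g.sum())
    vx,vy,x0,y0=cv2.fitLine(np.array(pts,np.float32),cv2.DIST_HUBER,0,.01,.01).ravel()
    d=np.array(pts[-1])-C0[:2]; 
    if vx*d[0]+vy*d[1]<0: vx,vy=-vx,-vy
    m=np.mean(pts,0)-C0[:2]
    print(n,"line dir",np.degrees(np.arctan2(vy,vx)-VP[2])%360,"via centre",np.degrees(np.arctan2(m[1],m[0])-VP[2])%360,"offset of line from centre",vx*m[1]-vy*m[0])
E
python3 - <<'E'
from plan import *
step(469,-684,4,47.5,a=16.5,b=9.3)
for n in("top","scene"):
    ang(n); dirn(n,347)
E
```

```text
t 11.80 cmd [-59.7  27.6] meas [-60.8  27. ] z 61.7 s 172.5 off 0.6 R_meas 47.7 Fn 6.4 Ft -1.8 fz -1.6
[[-2.0, 3.5], [-3.0, 7.5], [-4.0, 11.5], [-4.0, 15.5], [-4.5, 19.5]]
[[0.0, 4.0], [0.0, 8.0], [0.0, 12.0], [0.0, 16.0], [0.0, 20.0]]
top every 3deg from pointer: [40, 40, 40, 40, 40, 41, 41, 41, 40, 40, 40, 41, 44, 44, 46, 48, 48, 47, 48, 48, 49, 49, 48, 50, 51, 51, 51, 53, 54, 55, 57, 58, 59, 61, 62, 62, 62, 60, 59, 54, 47, 41, 40, 41, 42, 43, 43, 44, 44, 45, 45, 45, 46, 46, 45, 38, 30, 25, 25, 26, 24, 27, 35, 41, 41, 42, 41, 37, 32, 32, 56, 72, 79, 105, 99, 77, 52, 46, 47, 46, 49, 71, 93, 115, 126, 132, 134, 136, 138, 140, 143, 144, 144, 143, 142, 142, 142, 143, 143, 143, 142, 143, 142, 143, 143, 144, 144, 143, 142, 140, 133, 119, 92, 57, 35, 33, 36, 39, 41, 41]
top line dir 31.929152 via centre 340.796654171211 offset of line from centre -24.0636929639999
scene every 3deg from pointer: [95, 114, 128, 135, 138, 139, 140, 140, 140, 141, 141, 141, 141, 141, 141, 141, 141, 141, 140, 140, 140, 139, 139, 138, 138, 138, 138, 138, 138, 138, 138, 138, 138, 138, 137, 138, 138, 138, 139, 139, 139, 138, 136, 135, 134, 133, 132, 131, 132, 134, 133, 133, 135, 136, 137, 138, 139, 139, 140, 139, 139, 140, 140, 140, 140, 140, 140, 140, 140, 140, 140, 140, 140, 140, 140, 140, 141, 141, 141, 141, 141, 141, 141, 141, 142, 142, 142, 142, 142, 141, 141, 141, 141, 141, 142, 142, 142, 141, 141, 141, 141, 141, 141, 141, 141, 141, 141, 142, 142, 141, 141, 140, 139, 135, 126, 111, 92, 77, 70, 79]
scene line dir 347.70938 via centre 354.8532081420609 offset of line from centre 3.966877383472546
```

Run:
```python
from plan import *
sc=get_image("scene"); cv2.imwrite("pics/sc_raw.png",sc[:,:,::-1])
for n,im in(("scene",sc),("top",cv2.imread("pics/top0.png")[:,:,::-1].copy())):
    u,v=px(n,[C0])[0].astype(int); m=np.zeros(im.shape[:2],np.uint8)
    g=cv2.cvtColor(im,cv2.COLOR_RGB2GRAY); hsv=cv2.cvtColor(im,cv2.COLOR_RGB2HSV)
    m[v-35:v+35,u-35:u+35]=((g>112)&(hsv[:,:,1]<60))[v-35:v+35,u-35:u+35]*255
    cs=cv2.findContours(m,cv2.RETR_EXTERNAL,cv2.CHAIN_APPROX_NONE)[0]; c=max(cs,key=cv2.contourArea)
    h=cv2.convexHull(c)[:,0]
    W=np.array([at(n,p,74)[:2] for p in h.astype(float)],np.float32); (e,ax,a)=cv2.fitEllipse(W)
    print(n,"centre",e,"axes",ax,"fit C0",C0[:2])
    b=(hsv[:,:,1]>150)&(hsv[:,:,0]>12)&(hsv[:,:,0]<28)&(g>70); b[:v-40]=0;b[v+40:]=0;b[:,:u-45]=0;b[:,u+45:]=0
    ys,xs=np.nonzero(b); P=at(n,(xs.mean(),ys.mean()),47); d=P[:2]-e
    print(" pointer px",xs.mean(),ys.mean(),len(xs),P[:2],"ang",np.degrees(np.arctan2(d[1],d[0])-VP[2]),np.hypot(*d))
    if n=="scene": C0[:2]=e; dirn(n,352)
cv2.imwrite("pics/sc2.png",cv2.resize(sc[180:250,325:410,::-1],None,fx=8,fy=8,interpolation=cv2.INTER_CUBIC))
```

```text
scene centre (516.2467041015625, 145.1318817138672) axes (81.0832290649414, 96.89916229248047) fit C0 [511.98960388 139.21534506]
 pointer px 383.75 222.775 40 [564.21792446 159.78023312] ang -1.9042673633449527 50.15787257702167
scene line dir 345.3331 via centre 344.8417206013713 offset of line from centre -0.27375635196998216
top centre (513.5286865234375, 138.31851196289062) axes (91.20374298095703, 93.7740707397461) fit C0 [516.2467041  145.13188171]
 pointer px 252.05555555555554 229.94444444444446 36 [567.71462884 158.68913859] ang 1.7185258501475966 57.88850295398245
```

View pics/sc2.png

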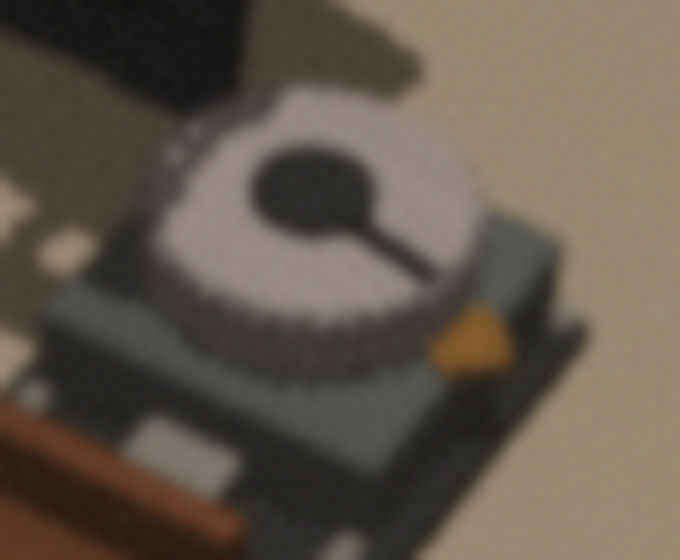

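The line runs from the hub to about (432,277) and is still short of the pointer at (475,345). I'll compare the image directions.

Run:
```python
from plan import *
for n in("scene",):
    c=px(n,[C0])[0]; print((c-[325,180])*8)
    for a in range(-25,10,5):
        t=np.radians(a)+VP[2]; d=px(n,[C0+[45*np.cos(t),45*np.sin(t),0]])[0]-px(n,[C0+[22*np.cos(t),22*np.sin(t),0]])[0]; print(a,d[1]/d[0])
```

```text
[299.47206563 198.51328946]
-25 1.0474779365863747
-20 0.8812108455434495
-15 0.7469440651907617
-10 0.6346937893931378
-5 0.538097963972049
0 0.45288432442621535
5 0.3760499965603627
```

>>> apply_moves --steps '[{"x": -1.5,"y": 4,"z": 0,"ax": 0,"ay": 0,"az": 0},{"x": -2.5,"y": 7.5,"z": 0,"ax": 0,"ay": 0,"az": 0},{"x": -3,"y": 11,"z": 0,"ax": 0,"ay": 0,"az": 0},{"x": -3,"y": 11,"z": 0,"ax": 0,"ay": 0,"az": 0}]'

```text
time_s: 12.5
ee_pos: [445.4, 133.2, 61.5]
orientation: [3.093, 0.546, -0.006]
force: [-10.0, -1.8, 5.1]
finger_gap: 0.5
grasp_force: 5.3
```

Run:
```python
from plan import *
step(466,-673,4,47.5,a=16.5,b=9.3)
dirn("scene",3); dirn("scene",3)
```

```text
t 12.50 cmd [-62.7  16.6] meas [-64.7  15.9] z 61.5 s 184.0 off 0.8 R_meas 48.6 Fn 10.1 Ft -0.4 fz -5.1
[[-1.0, 4.0], [-1.5, 8.0], [-1.5, 12.0], [-1.5, 16.0], [-1.5, 20.0]]
[[0.0, 4.0], [0.0, 8.0], [0.5, 12.0], [1.0, 15.5], [2.0, 19.5]]
scene line dir 0.5710755 via centre 8.622919137817618 offset of line from centre 4.467543559742362
scene line dir 0.8873918 via centre 8.629731852250583 offset of line from centre 4.29698771136904
```

>>> apply_moves --steps '[{"x": -8,"y": 0,"z": 0,"ax": 0,"ay": 0,"az": 0},{"x": -20,"y": 0,"z": 0,"ax": 0,"ay": 0,"az": 0},{"x": -20,"y": 0,"z": -30,"ax": 0,"ay": 0,"az": 0},{"x": -20,"y": 0,"z": -60,"ax": 0,"ay": 0,"az": 0},{"x": -20,"y": 0,"z": -60,"ax": 0,"ay": 0,"az": 0}]'

```text
time_s: 13.1
ee_pos: [429.8, 127.6, 125.0]
orientation: [-3.093, -0.546, -0.009]
force: [1.1, 0.3, -0.0]
finger_gap: 0.3
grasp_force: 0.0
```

Run:
```python
from plan import *
cmd=T0+R0@[446,-673,92]
print(cmd,read_state()['ee_pos'],tool(vw(VP,(0,-28,cmd[2]))[0],cmd)); dirn("scene",3)
```

```text
[428.24535302 127.5564217  122.69551336] [429.83785743 127.55292011 125.02663132] [ 7.94819374e+01  1.75712591e+02 -1.64176335e-01]
scene line dir 0.46090114 via centre 8.482376532113388 offset of line from centre 4.450540984059446
```

>>> apply_moves --steps '[{"x": 16,"y": 36,"z": 0,"ax": 0,"ay": 0,"az": 0},{"x": 32,"y": 72,"z": 0,"ax": 0,"ay": 0,"az": 0},{"x": 48,"y": 108,"z": 0,"ax": 0,"ay": 0,"az": 0},{"x": 64,"y": 144,"z": 0,"ax": 0,"ay": 0,"az": 0},{"x": 80,"y": 176,"z": 0,"ax": 0,"ay": 0,"az": 0}]'

```text
time_s: 13.65
ee_pos: [563.9, -12.2, 120.7]
orientation: [-3.094, -0.546, 0.002]
force: [-0.8, -0.0, 0.4]
finger_gap: 0.3
grasp_force: 0.0
```

>>> apply_moves --steps '[{"x": 0,"y": 0,"z": 0,"ax": 0,"ay": 0,"az": 0},{"x": 0,"y": 0,"z": 0,"ax": 0,"ay": 0,"az": 0}]'

```text
time_s: 13.85
ee_pos: [562.9, -11.0, 120.6]
orientation: [-3.094, -0.545, 0.003]
force: [-0.3, -0.1, -0.4]
finger_gap: 0.6
grasp_force: 0.0
```

Run:
```python
from plan import *
print(vice(read_state()['ee_pos'])); ang(); dirn("top",0)
```

```text
[ -0.42626734 -28.64025819 120.63688773]
top every 3deg from pointer: [63, 60, 81, 128, 155, 159, 159, 159, 158, 156, 155, 155, 155, 156, 157, 157, 156, 156, 157, 157, 156, 156, 156, 156, 156, 157, 157, 158, 157, 157, 156, 156, 156, 157, 158, 158, 157, 157, 157, 156, 156, 157, 157, 156, 156, 157, 158, 159, 159, 157, 149, 122, 91, 58, 41, 36, 37, 38, 39, 40, 40, 41, 41, 41, 41, 42, 43, 43, 42, 43, 44, 43, 43, 43, 43, 42, 43, 43, 43, 43, 43, 41, 41, 43, 43, 42, 43, 42, 42, 41, 40, 41, 42, 40, 40, 39, 38, 50, 79, 112, 140, 160, 161, 161, 160, 159, 159, 159, 159, 158, 158, 158, 158, 159, 161, 158, 158, 159, 142, 96]
top line dir 1.116041 via centre 2.3172840146565816 offset of line from centre 0.6694594686593405
```

>>> apply_moves --steps '[{"x": 0,"y": 0,"z": 30,"ax": 0,"ay": 0,"az": 0},{"x": 0,"y": 0,"z": 60,"ax": 0,"ay": 0,"az": 0},{"x": 0,"y": 0,"z": 60,"ax": 0,"ay": 0,"az": 0},{"x": 0,"y": -10,"z": 60,"ax": 0,"ay": 0,"az": 0},{"x": 0,"y": -20,"z": 60,"ax": 0,"ay": 0,"az": 0}]'

```text
time_s: 14.45
ee_pos: [557.1, 9.2, 63.3]
orientation: [3.093, 0.547, 0.002]
force: [0.3, 0.2, -0.8]
finger_gap: 0.8
grasp_force: 0.0
```

>>> apply_moves --steps '[{"x": 0,"y": -3,"z": 0,"ax": 0,"ay": 0,"az": 0},{"x": 0,"y": -6,"z": 0,"ax": 0,"ay": 0,"az": 0},{"x": 0,"y": -9,"z": 0,"ax": 0,"ay": 0,"az": 0},{"x": 0,"y": -12,"z": 0,"ax": 0,"ay": 0,"az": 0}]'

```text
time_s: 14.85
ee_pos: [553.4, 19.6, 62.6]
orientation: [3.093, 0.547, 0.002]
force: [2.0, -2.9, 3.5]
finger_gap: 0.1
grasp_force: 1.8
```

>>> apply_moves --steps '[{"x": 0,"y": -7,"z": 0,"ax": 0,"ay": 0,"az": 0},{"x": 0,"y": -14,"z": 0,"ax": 0,"ay": 0,"az": 0},{"x": 0,"y": -21,"z": 0,"ax": 0,"ay": 0,"az": 0},{"x": 0,"y": -28,"z": 0,"ax": 0,"ay": 0,"az": 0},{"x": 0,"y": -34,"z": 0,"ax": 0,"ay": 0,"az": 0}]'

```text
time_s: 15.35
ee_pos: [541.1, 52.2, 62.0]
orientation: [3.094, 0.547, 0.001]
force: [4.3, -1.5, 1.7]
finger_gap: 0.7
grasp_force: 2.0
```

>>> apply_moves --steps '[{"x": 0,"y": -2,"z": 0,"ax": 0,"ay": 0,"az": 0},{"x": 0,"y": -4,"z": 0,"ax": 0,"ay": 0,"az": 0},{"x": 0,"y": -4,"z": 0,"ax": 0,"ay": 0,"az": 0}]'

```text
time_s: 15.65
ee_pos: [539.2, 55.5, 61.7]
orientation: [-3.093, -0.547, 0.002]
force: [-0.5, -0.3, 0.3]
finger_gap: 0.5
grasp_force: 0.2
```

Run:
```python
from plan import *
s=read_state();print(vice(s['ee_pos']),R0.T@s['force'])
```

```text
[-1.34306504 41.95357881 61.7167981 ] [-0.51378237  0.09352513 -0.27483749]
```

>>> apply_moves --steps '[{"x": 0,"y": -1,"z": 0,"ax": 0,"ay": 0,"az": 0},{"x": 0,"y": -1,"z": 0,"ax": 0,"ay": 0,"az": 0}]'

```text
time_s: 15.85
ee_pos: [538.9, 56.2, 61.7]
orientation: [-3.094, -0.546, 0.001]
force: [1.6, -1.6, 0.6]
finger_gap: 0.7
grasp_force: 0.8
```

>>> apply_moves --steps '[{"x": 0,"y": -1,"z": 0,"ax": 0,"ay": 0,"az": 0},{"x": 0,"y": -1,"z": 0,"ax": 0,"ay": 0,"az": 0}]'

```text
time_s: 16.05
ee_pos: [538.7, 57.1, 61.7]
orientation: [-3.094, -0.547, 0.001]
force: [0.8, -2.8, -0.5]
finger_gap: 0.4
grasp_force: 1.2
```

>>> apply_moves --steps '[{"x": 0,"y": -1,"z": 0,"ax": 0,"ay": 0,"az": 0},{"x": 0,"y": -1,"z": 0,"ax": 0,"ay": 0,"az": 0}]'

```text
time_s: 16.25
ee_pos: [538.4, 58.0, 61.8]
orientation: [3.093, 0.547, -0.001]
force: [1.3, -4.7, -0.7]
finger_gap: 0.7
grasp_force: 2.1
```

>>> apply_moves --steps '[{"x": 0,"y": -1,"z": 0,"ax": 0,"ay": 0,"az": 0},{"x": 0,"y": -1,"z": 0,"ax": 0,"ay": 0,"az": 0}]'

```text
time_s: 16.45
ee_pos: [538.3, 58.3, 61.8]
orientation: [3.092, 0.547, -0.0]
force: [3.4, -14.7, -3.3]
finger_gap: 0.4
grasp_force: 6.9
```

Force rose to 15 N with no further travel, so the jaw is at its end stop. I'll retract, lift and verify.

>>> apply_moves --steps '[{"x": 0,"y": 10,"z": 0,"ax": 0,"ay": 0,"az": 0},{"x": 0,"y": 20,"z": 0,"ax": 0,"ay": 0,"az": 0},{"x": 0,"y": 20,"z": -40,"ax": 0,"ay": 0,"az": 0},{"x": 0,"y": 20,"z": -85,"ax": 0,"ay": 0,"az": 0},{"x": 0,"y": 20,"z": -130,"ax": 0,"ay": 0,"az": 0}]'

```text
time_s: 16.95
ee_pos: [545.0, 39.8, 193.4]
orientation: [-3.093, -0.546, 0.001]
force: [0.8, -0.0, 0.4]
finger_gap: 0.4
grasp_force: 0.0
```

>>> apply_moves --steps '[{"x": 0,"y": 45,"z": 0,"ax": 0,"ay": 0,"az": 0},{"x": 0,"y": 90,"z": 0,"ax": 0,"ay": 0,"az": 0},{"x": 0,"y": 135,"z": 0,"ax": 0,"ay": 0,"az": 0},{"x": 0,"y": 180,"z": 0,"ax": 0,"ay": 0,"az": 0},{"x": 0,"y": 225,"z": 0,"ax": 0,"ay": 0,"az": 0}]'

```text
time_s: 17.45
ee_pos: [622.7, -173.4, 192.1]
orientation: [-3.094, -0.546, -0.001]
force: [0.9, -0.0, -1.0]
finger_gap: 0.2
grasp_force: 0.0
```

>>> apply_moves --steps '[{"x": 0,"y": 45,"z": 0,"ax": 0,"ay": 0,"az": 0},{"x": 0,"y": 90,"z": 0,"ax": 0,"ay": 0,"az": 0},{"x": 0,"y": 135,"z": 0,"ax": 0,"ay": 0,"az": 0},{"x": 0,"y": 135,"z": 0,"ax": 0,"ay": 0,"az": 0},{"x": 0,"y": 135,"z": 0,"ax": 0,"ay": 0,"az": 0}]'

```text
time_s: 17.95
ee_pos: [668.2, -298.9, 191.4]
orientation: [-3.093, -0.544, 0.001]
force: [-0.1, -0.1, 0.2]
finger_gap: 0.2
grasp_force: 0.0
```

Run:
```python
from plan import *
im=get_image("top")[:,:,::-1]; cv2.imwrite("pics/end.png",cv2.resize(cv2.convertScaleAbs(im[170:310,220:420],alpha=1.6),None,fx=4,fy=4,interpolation=cv2.INTER_CUBIC)); dirn("top",0)
print(read_state()['time_s'],(px("top",vw(VP,[(48,53,73),(-48,53,73)]))-[219.6,169.6])*4)
```

```text
top line dir 1.2130278 via centre 2.3019278341314426 offset of line from centre 0.6068569688605656
18.05 [[275.07400454 197.63350823]
 [340.82386647 377.96391324]]
```

View pics/end.png

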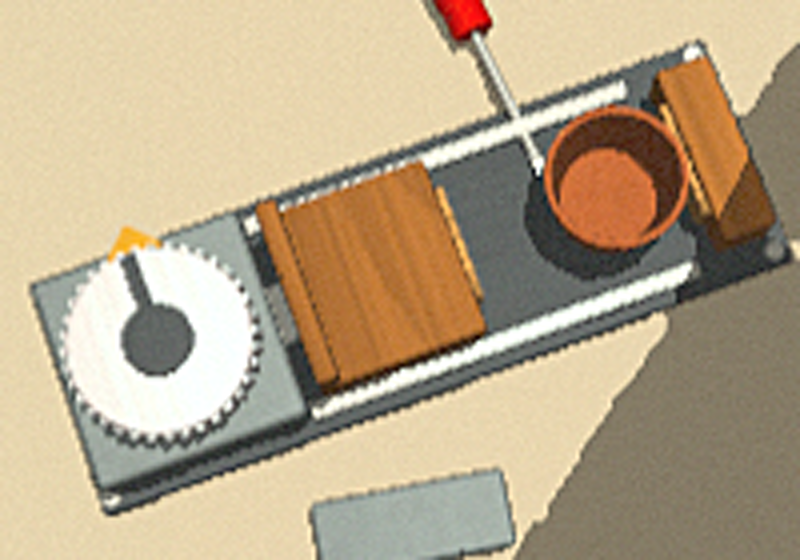

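The line (127,255) is at the brass pointer (135,240). The ledge is at the end-stop prediction, about (277,200) to (340,380). The cup (615,178) and screwdriver haven't moved.

```bash
python3 -c "
from station import *
print(close_job())"
```

```text
the job is handed in; nothing more can be done
None
```

Job handed in: the collar's dark line is at the brass pointer for the second time (within about 2°), the jaw is pushed to its end stop, the cup is where it stood, and I saw nothing else disturbed.

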